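# Sort out the mixed-up specimen trays

### The arm

A 6-joint arm with a two-finger parallel gripper is mounted at the origin on the work surface. World frame = base frame: x ahead of the robot, y to its left, z up, the work surface at z = 0. Lengths are in m, angles in rad, forces in N, time in s.
With the tool pointing down it reaches from about 0.35 to 0.975 m from the base axis. Payload 17.4 kg.
Tool frame: the origin (TCP) lies between the finger pads; the fingertips stand 11 mm ahead of it and the grasp point (between the pads) lies 8 mm behind it (env.finger_overhang is the distance from the TCP to the fingertips, in m); x points along the fingers, z is the direction in which the jaws open and shut, and the axes are right-handed (so a half turn about x gives the same grasp; the last joint's range is limited). The gripper opens to 85 mm and grips with 20 to 120 N. Pads are 22 mm wide; open, the fingers measure 114 mm over their backs; the gripper's body (76 mm by 85 mm) begins 54 mm behind the grasp point. The pads swing forward as they close: fully open they stand 13 mm farther back than shut.
Start: joints at [1.081, 0.116, 1.442, -0, 1.584, -0.038], TCP at [0.295, 0.607, 0.242] pointing down, gripper open.
Joint ranges: [-2.83, 2.83], [-0.83, 2.19], [0.07, 2.5], [-1.14, 4.28], [0.01, 3], [-2.97, 2.97]. Speed limits (rad/s): [1.89, 1.89, 2.22, 3.14, 3.14, 3.14].

### API

Orientations are given as a unit quaternion [w, x, y, z].
In Python, from plant import get_obs, vision, env gives the robot as it stands.
- The arm moves only by the tool arm_command, never from a script. Its argument "moves" is a list of rows, each an object of numbers: "wx", "wy", "wz": the turn, a rotation vector about the tool's x, y, z in degrees; "tx", "ty", "tz": the shift along the tool's x, y, z in cm; "hand": the opening, from -1 (shut) to 1 (fully open). In form: [{"wx": .., "wy": .., "wz": .., "tx": .., "ty": .., "tz": .., "hand": ..}, ...]. A call has 1 to 20 rows; each row is the pose to reach, as a shift and turn from the pose commanded when the call began, along the tool's axes at that moment; what a row does not reach only later rows make up. A row lasts 1/10 s, in which the tool goes at most 50 mm and 8.59 degrees, less where a joint would pass 70% of its speed; a pose out of reach is approached as far as the arm can. A call with a gripper value outside its range is refused whole. The fingers move at their own pace and stop on an object; "force" is the grip in N (left out, the last holds). Time passes only in rows, so rows that repeat a pose let the fingers close. It gives the time, the measured TCP pose, the force and the opening at its end, in the units of the state.
- get_obs(): the state, without advancing time (a new reading comes with each control period).
- vision.grab_frame(name): name is "side" or "top" or "wrist"; returns the picture (400x640x3 uint8, red, green, blue); there is no depth.
- vision.camera_info(name): a dict with "K" (3x3 intrinsics, pixels), "view" (4x4, takes a point from world to camera coordinates); the wrist camera has in their place "tool_from_camera" (4x4, takes a point from camera to tool coordinates, whose origin is the TCP and whose axes are the tool frame's). Camera axes: x right, y up, looking along -z (the intrinsics and any distortion apply to the point x, -y, -z); pixel columns grow to the right and rows downward; lengths in m; the calibration is good to about 2 mm. A picture is of the moment at which its call begins: read the wrist's pose just before it. camera_info takes no time and is no camera call.
- env.close_job(): hands the job in, once; it reports no verdict.
The state is a dict: "clock": time; "joint_positions": joint angles; "dq": joint speeds; "effort": joint torques, N m; "tcp_pos": TCP position; "tool_rot": TCP orientation; "ft_force": force on the tool from outside, world axes, zero at the start; "wrist_torque": the same for the moment, N m; "width": finger opening in m.
Only numpy, scipy, OpenCV 4.12 (cv2) and the standard library are available. Lean on these libraries where they do the work, as an engineer would, in place of code of your own. Each camera call takes 0.05 s, during which the arm holds its last target. There are 200 camera calls.

### The job

The three specimen containers at the sampling desk stand in each other's trays. Put each one upright in the middle of the tray of its own shape (the round jar in the round tray, the square bottle in the square tray, the oblong tube rack lengthwise in the oblong tray), using the empty black rubber mat to park a container on the way. Never let a container tip over or touch the bare table, and leave the spray bottle and the tub of wipes where they are.

Things in the scene. Friction and masses are not known exactly. Their poses are not given: they have to be found in the camera images.
- jar_mid (a point): Round specimen jar, white body 52 mm across with a wide red screw lid 56 mm across (lid: the top 20 mm), 72 mm tall in all, 0.12 kg; this point is its centre, 36 mm above its underside; z up. It starts in a tray that is not its own.
- bottle_mid (a point): Square white bottle: a body 50 x 50 mm and 60 mm high with a narrow red cap (28 mm across) on top, 84 mm tall in all, 0.15 kg; this point is on its centre line, 42 mm above its underside (18 mm below the top of the square body); x and y are square to the body's faces, z up. It starts in a tray that is not its own.
- rack_mid (a point): Oblong white tube rack: a solid block 90 mm long (its x), 36 mm wide (its y), 50 mm high, with a row of four red-capped tubes fixed in it, 78 mm tall in all, 0.18 kg; this point is at the middle, 39 mm above its underside (11 mm below the top of the block); z up. It starts in a tray that is not its own.
- round_tray: Round metal tray, fixed to the table, 128 mm across outside, 120 mm inside, rim 12 mm high; origin at the centre of its underside, on the table; the floor on which things stand is 4 mm above it. Home of the round jar.
- square_tray: Square metal tray, fixed to the table, 120 x 120 mm outside, 112 x 112 mm inside, rim 12 mm high; origin at the centre of its underside, on the table; its floor is 4 mm above it; x and y along its sides. Home of the square bottle.
- oblong_tray: Oblong metal tray, fixed to the table, 144 mm (its x) by 84 mm (its y) outside, 136 x 76 mm inside, rim 12 mm high; origin at the centre of its underside, on the table; its floor is 4 mm above it. Home of the tube rack, which stands in it with its length along the tray's length, either way round.
- mat: Flat black rubber mat without a rim, fixed to the table, 120 x 120 mm, 4 mm thick; origin at the centre of its underside, on the table. Empty at the start: the free spot.
- spray: Bystander: white spray bottle 68 mm across, 191 mm tall, loose; origin at the centre of its underside. Not to be disturbed.
- wipes: Bystander: white round tub of wipes with a grey lid, 90 mm across, 140 mm tall, loose; origin at the centre of its underside. Not to be disturbed.
Mind the look-alikes: they are no part of the job. What is shaped like the square_tray but pink or turquoise is not meant. Leave any yellow look-alike of the part that bears bottle_mid alone.

How it is judged:
At the end, for the whole second after the job is handed in: Jar in the round tray, bottle in the square, rack in the oblong: each within 15 mm of its tray's centre, standing on its floor (within 4 mm), upright within 0.08 rad, at rest and released; the rack's length within 0.26 rad of the tray's length, either way round (horizontal distance between jar_mid and round_tray below 0.015 m and height (world z) of jar_mid below 0.044 m and angle between each of jar_mid, bottle_mid, rack_mid's own z axis and vertical below 0.08 rad and linear speed of each of jar, bottle, rack below 0.02 m/s and contact force between each of jar, bottle, rack and the fingers below 0.1 N and horizontal distance between bottle_mid and square_tray below 0.015 m and height (world z) of bottle_mid below 0.05 m and horizontal distance between rack_mid and oblong_tray below 0.015 m and height (world z) of rack_mid below 0.047 m and angle between the x axis of rack_mid and the x axis of oblong_tray, either way round below 0.26 rad); the robot touches nothing.
It fails at once if a container touches the bare table (contact force between any of jar, bottle, rack and table above 0.3 N).
It fails at once if a container is tipped over (by more than 0.7 rad) (angle between any of jar_mid, bottle_mid, rack_mid's own z axis and vertical above 0.7 rad).
It fails at once if the spray bottle or the tub of wipes is shifted by more than 25 mm (distance of any of spray, wipes from where it was at the start of the episode above 0.025 m).
It also fails if it takes over 112 s, if anything falls off the work surface, if the arm or the gripper's body presses on something with over 40 N, if the wrist force passes 120 N, or if a joint passes its speed limit or range.

## Working session

There is one attempt and no reset: what is moved stays moved. The work goes in short steps, Python scripts to look and compute and a tool call to move; the robot and the scene stay as the last step left them, time stands still between calls to the robot, and variables do not carry over. Pictures are saved under pics/ and viewed, about 12 in all and at most 16, crops included, and the job is handed in when it is done.

Besides the shell and the picture viewer there is one more tool, called after ">>>" by a JSON object that holds its "name" and its "arguments", one argument or row to a line. arm_command: Moves the arm, as the interface text tells. Its arguments: {"type":"object","properties":{"moves":{"type":"array","items":{"type":"object","properties":{"wx":{"type":"number"},"wy":{"type":"number"},"wz":{"type":"number"},"tx":{"type":"number"},"ty":{"type":"number"},"tz":{"type":"number"},"hand":{"type":"number"}}}},"force":{"type":"number"}},"required":["moves"]}

```bash
mkdir -p pics; ls; python3 - <<'E'
from plant import get_obs, vision, env
import cv2,numpy as np
np.set_printoptions(precision=4,suppress=True)
o=get_obs(); print({k:np.round(v,4) for k,v in o.items()})
for n in ("top","side","wrist"):
    f=vision.grab_frame(n); cv2.imwrite(f"pics/{n}0.png",f[:,:,::-1])
    print(n,vision.camera_info(n))
print(env.finger_overhang)
E
```

```text
pics
{'clock': np.float64(0.0), 'joint_positions': array([ 1.0812,  0.1165,  1.4423, -0.    ,  1.584 , -0.0378]), 'dq': array([ 0.0002,  0.0031,  0.0008,  0.0007, -0.0014, -0.0003]), 'effort': array([ -0.0004, -73.2041, -63.2453,   0.0001,   0.0068,  -0.    ]), 'tcp_pos': array([0.2946, 0.6071, 0.2415]), 'tool_rot': array([ 0.5989, -0.3755,  0.5996,  0.3751]), 'ft_force': array([-0.1777,  0.0147, -0.3583]), 'wrist_torque': array([ 0.0345, -0.019 , -0.0012]), 'width': np.float64(0.0851)}
top {'K': array([[369.6591,   0.    , 319.5489],
       [  0.    , 369.6591, 196.4555],
       [  0.    ,   0.    ,   1.    ]]), 'view': array([[-0.0116, -0.9999, -0.012 ,  0.029 ],
       [ 0.9867, -0.0134,  0.1619, -0.4799],
       [-0.1621, -0.01  ,  0.9867, -0.9517],
       [ 0.    ,  0.    ,  0.    ,  1.    ]])}
side {'K': array([[485.3928,   0.    , 325.8672],
       [  0.    , 485.3928, 203.0803],
       [  0.    ,   0.    ,   1.    ]]), 'view': array([[ 0.7614, -0.6483, -0.0013, -0.3682],
       [ 0.3669,  0.4292,  0.8253, -0.2208],
       [-0.5345, -0.6289,  0.5646, -1.0467],
       [ 0.    ,  0.    ,  0.    ,  1.    ]])}
wrist {'K': array([[306.7593,   0.    , 322.205 ],
       [  0.    , 306.7593, 198.6294],
       [  0.    ,   0.    ,   1.    ]]), 'tool_from_camera': array([[ 0.0011,  0.2653, -0.9642, -0.1314],
       [-0.0003,  0.9642,  0.2653,  0.0674],
       [ 1.    , -0.    ,  0.0011, -0.0002],
       [ 0.    ,  0.    ,  0.    ,  1.    ]])}
0.011
```

View pics/top0.png

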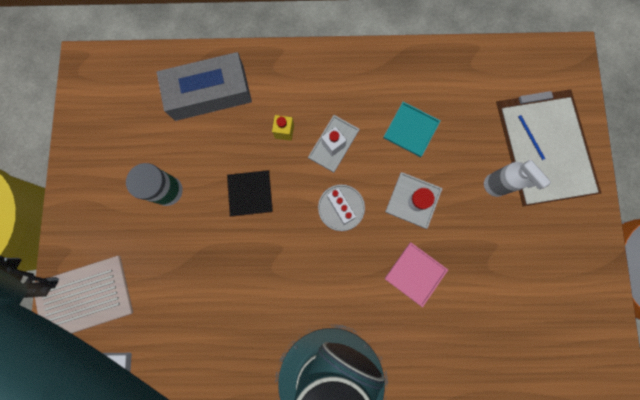

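View pics/side0.png

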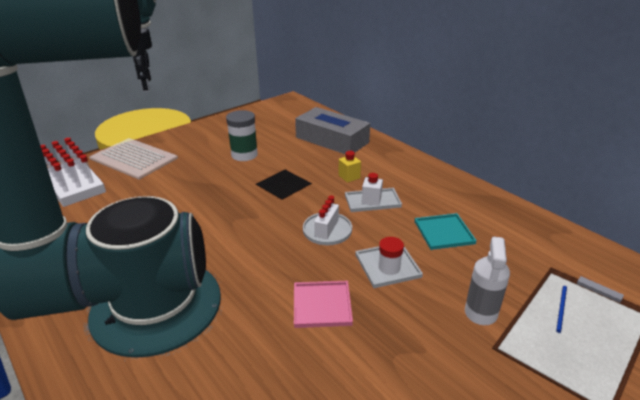

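The top view shows the rack in the round tray at (341,207), the jar in the square tray at (414,200), the bottle in the oblong tray at (333,143) and the mat at (250,193). The decoys are the yellow bottle (282,126) and the pink and turquoise trays. I'll go over the scene with the wrist camera for finer measurements.

```bash
cat > h.py <<'E'
from plant import get_obs, vision, env
import cv2, numpy as np
from scipy.spatial.transform import Rotation as Rn
np.set_printoptions(precision=4,suppress=True)
def cam(name):
    """K, camera->world rotation, camera centre"""
    c=vision.camera_info(name)
    if 'view' in c:
        V=c['view']; return c['K'],V[:3,:3].T,-V[:3,:3].T@V[:3,3]
    o=get_obs(); R=rot(o); T=c['tool_from_camera']
    return c['K'],R@T[:3,:3],o['tcp_pos']+R@T[:3,3]
def rot(o): return Rn.from_quat(o['tool_rot'],scalar_first=True).as_matrix()
def ray(C,uv,z):
    K,R,p=C; uv=np.atleast_2d(np.asarray(uv,float))
    d=np.c_[(uv-K[:2,2])/K[0,0],np.ones(len(uv))]*[1,-1,-1]@R.T
    return (p+d*((z-p[2])/d[:,2])[:,None])[:,:2]
def proj(C,P):
    K,R,p=C; q=(np.atleast_2d(P)-p)@R*[1,-1,-1]; return q[:,:2]/q[:,2:]*K[0,0]+K[:2,2]
def move(x,y,z,yaw):
    """shift cm / turn deg to put TCP at x,y,z pointing down, jaws (tool z) along yaw deg (mod 180, nearest)"""
    o=get_obs(); R=rot(o); t=R.T@(np.array([x,y,z])-o['tcp_pos'])*100
    best=None
    for a in (yaw,yaw+180):
        c,s=np.cos(np.radians(a)),np.sin(np.radians(a))
        X=np.array([0,0,-1.]);Z=np.array([c,s,0]);w=np.degrees(Rn.from_matrix(R.T@np.c_[X,np.cross(Z,X),Z]).as_rotvec())
        if best is None or np.linalg.norm(w)<np.linalg.norm(best): best=w
    print('t cm',t.round(2),'w deg',best.round(2),'q6',o['joint_positions'][5].round(2),'tcp',o['tcp_pos'],'F',o['ft_force'].round(1),'clk',round(float(o['clock']),1))
E
python3 - <<'E'
from h import *
C=cam('top')
for n,uv in dict(round=(341,207),square=(414,200),obl=(333,143),mat=(250,193),spray=(497,184),wipes=(160,190),yel=(283,130)).items(): print(n,ray(C,uv,.01))
R=rot(get_obs());print(R)
print('cam wrist',cam('wrist')[2])
for yaw in (0,90,-90): move(.55,0,.40,yaw)
E
```

```text
round [[ 0.4549 -0.0354]]
square [[ 0.4716 -0.2362]]
obl [[ 0.6376 -0.0166]]
mat [[0.4974 0.2159]]
spray [[ 0.5132 -0.467 ]]
wipes [[0.5093 0.4671]]
yel [[0.6783 0.1251]]
[[-0.0004 -0.8997  0.4366]
 [-0.0008  0.4366  0.8997]
 [-1.      0.     -0.0009]]
cam wrist [0.234  0.6365 0.3731]
t cm [-15.79 -49.48 -43.49] w deg [64.11 -0.05  0.03] q6 -0.04 tcp [0.2946 0.6071 0.2417] F [-0.6 -0.8  0.7] clk 0.1
t cm [-15.79 -49.48 -43.49] w deg [-25.89  -0.05  -0.01] q6 -0.04 tcp [0.2946 0.6071 0.2417] F [-0.6 -0.8  0.7] clk 0.1
t cm [-15.79 -49.48 -43.49] w deg [-25.89  -0.05  -0.01] q6 -0.04 tcp [0.2946 0.6071 0.2417] F [-0.6 -0.8  0.7] clk 0.1
```

>>> {"name": "arm_command", "arguments": {
  "moves": [
    {"tx":-8,"ty":-10,"tz":-8,"wx":-5,"hand":1},
    {"tx":-6,"ty":-43.3,"tz":-46.1,"wx":-25.9,"hand":1},
    {"tx":-6,"ty":-43.3,"tz":-46.1,"wx":-25.9,"hand":1},
    {"tx":-6,"ty":-43.3,"tz":-46.1,"wx":-25.9,"hand":1},
    {"tx":-6,"ty":-43.3,"tz":-46.1,"wx":-25.9,"hand":1},
    {"tx":-6,"ty":-43.3,"tz":-46.1,"wx":-25.9,"hand":1},
    {"tx":-6,"ty":-43.3,"tz":-46.1,"wx":-25.9,"hand":1},
    {"tx":-6,"ty":-43.3,"tz":-46.1,"wx":-25.9,"hand":1},
    {"tx":-6,"ty":-43.3,"tz":-46.1,"wx":-25.9,"hand":1},
    {"tx":-6,"ty":-43.3,"tz":-46.1,"wx":-25.9,"hand":1},
    {"tx":-6,"ty":-43.3,"tz":-46.1,"wx":-25.9,"hand":1},
    {"tx":-6,"ty":-43.3,"tz":-46.1,"wx":-25.9,"hand":1},
    {"tx":-6,"ty":-43.3,"tz":-46.1,"wx":-25.9,"hand":1},
    {"tx":-6,"ty":-43.3,"tz":-46.1,"wx":-25.9,"hand":1},
    {"tx":-6,"ty":-43.3,"tz":-46.1,"wx":-25.9,"hand":1},
    {"tx":-6,"ty":-43.3,"tz":-46.1,"wx":-25.9,"hand":1},
    {"tx":-6,"ty":-43.3,"tz":-46.1,"wx":-25.9,"hand":1},
    {"tx":-6,"ty":-43.3,"tz":-46.1,"wx":-25.9,"hand":1},
    {"tx":-6,"ty":-43.3,"tz":-46.1,"wx":-25.9,"hand":1},
    {"tx":-6,"ty":-43.3,"tz":-46.1,"wx":-25.9,"hand":1}
  ]
}}

```text
invalid input at $.moves[0]: expected keys wx, wy, wz, tx, ty, tz, hand
```

```bash
python3 - <<'E'
from h import *
C=cam('wrist'); f=vision.grab_frame('wrist'); cv2.imwrite('pics/w1.png',f[:,:,::-1])
move(.49,0,.3,90)
E
```

```text
t cm [ -5.78 -44.08 -46.1 ] w deg [-25.89  -0.04  -0.01] q6 -0.04 tcp [0.2947 0.6072 0.2418] F [ 0.2  0.9 -0.2] clk 0.2
```

View pics/w1.png

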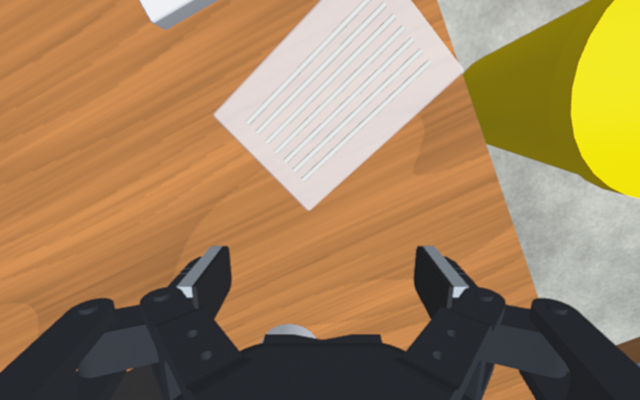

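>>> {"name": "arm_command", "arguments": {
  "moves": [
    {"wx":0,"wy":0,"wz":0,"tx":-3,"ty":-5,"tz":-8,"hand":1},
    {"wx":-26,"wy":0,"wz":0,"tx":-6,"ty":-34.2,"tz":-51,"hand":1},
    {"wx":-26,"wy":0,"wz":0,"tx":-6,"ty":-34.2,"tz":-51,"hand":1},
    {"wx":-26,"wy":0,"wz":0,"tx":-6,"ty":-34.2,"tz":-51,"hand":1},
    {"wx":-26,"wy":0,"wz":0,"tx":-6,"ty":-34.2,"tz":-51,"hand":1},
    {"wx":-26,"wy":0,"wz":0,"tx":-6,"ty":-34.2,"tz":-51,"hand":1},
    {"wx":-26,"wy":0,"wz":0,"tx":-6,"ty":-34.2,"tz":-51,"hand":1},
    {"wx":-26,"wy":0,"wz":0,"tx":-6,"ty":-34.2,"tz":-51,"hand":1},
    {"wx":-26,"wy":0,"wz":0,"tx":-6,"ty":-34.2,"tz":-51,"hand":1},
    {"wx":-26,"wy":0,"wz":0,"tx":-6,"ty":-34.2,"tz":-51,"hand":1},
    {"wx":-26,"wy":0,"wz":0,"tx":-6,"ty":-34.2,"tz":-51,"hand":1},
    {"wx":-26,"wy":0,"wz":0,"tx":-6,"ty":-34.2,"tz":-51,"hand":1},
    {"wx":-26,"wy":0,"wz":0,"tx":-6,"ty":-34.2,"tz":-51,"hand":1},
    {"wx":-26,"wy":0,"wz":0,"tx":-6,"ty":-34.2,"tz":-51,"hand":1},
    {"wx":-26,"wy":0,"wz":0,"tx":-6,"ty":-34.2,"tz":-51,"hand":1},
    {"wx":-26,"wy":0,"wz":0,"tx":-6,"ty":-34.2,"tz":-51,"hand":1},
    {"wx":-26,"wy":0,"wz":0,"tx":-6,"ty":-34.2,"tz":-51,"hand":1},
    {"wx":-26,"wy":0,"wz":0,"tx":-6,"ty":-34.2,"tz":-51,"hand":1}
  ]
}}

```text
clock: 2.0
tcp_pos: [0.3797, -0.0001, 0.3023]
tool_rot: [0.499, -0.501, 0.499, 0.501]
ft_force: [-0.2, 0.5, -0.1]
width: 0.0855
```

```bash
python3 - <<'E'
from h import *
C=cam('wrist'); f=vision.grab_frame('wrist'); cv2.imwrite('pics/w2.png',f[:,:,::-1])
np.savez('w2.npz',*C)
move(.38,0,.3,90)
E
```

```text
t cm [ 0.23 -0.03  0.02] w deg [ 0.19  0.   -0.  ] q6 -1.64 tcp [ 0.3797 -0.0002  0.3023] F [-0.2  0.2  0.2] clk 2.0
```

View pics/w2.png

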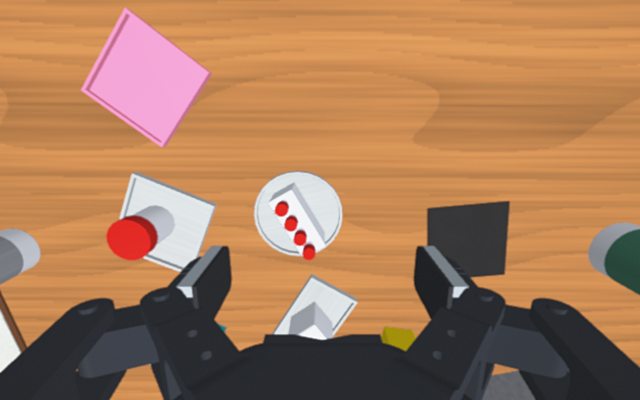

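The image is turned (up is toward the base) and the fingers hide the oblong tray. I'll move 18 cm outward to clear the view.

>>> {"name": "arm_command", "arguments": {
  "moves": [
    {"wx":0,"wy":0,"wz":0,"tx":0,"ty":-9,"tz":0,"hand":1},
    {"wx":0,"wy":0,"wz":0,"tx":0,"ty":-18,"tz":0,"hand":1},
    {"wx":0,"wy":0,"wz":0,"tx":0,"ty":-18,"tz":0,"hand":1},
    {"wx":0,"wy":0,"wz":0,"tx":0,"ty":-18,"tz":0,"hand":1},
    {"wx":0,"wy":0,"wz":0,"tx":0,"ty":-18,"tz":0,"hand":1},
    {"wx":0,"wy":0,"wz":0,"tx":0,"ty":-18,"tz":0,"hand":1},
    {"wx":0,"wy":0,"wz":0,"tx":0,"ty":-18,"tz":0,"hand":1},
    {"wx":0,"wy":0,"wz":0,"tx":0,"ty":-18,"tz":0,"hand":1}
  ]
}}

```text
clock: 2.85
tcp_pos: [0.559, -0.0004, 0.3029]
tool_rot: [-0.5, 0.501, -0.499, -0.5]
ft_force: [-1.1, -1.0, -0.0]
width: 0.0851
```

```bash
python3 - <<'E'
from h import *
C=cam('wrist'); f=vision.grab_frame('wrist'); cv2.imwrite('pics/w3.png',f[:,:,::-1])
np.savez('w3.npz',*C)
move(.56,0,.3,90)
h=cv2.cvtColor(f,cv2.COLOR_RGB2HSV)
red=cv2.inRange(h,(0,150,80),(6,255,255))|cv2.inRange(h,(174,150,80),(180,255,255))
n,_,s,c=cv2.connectedComponentsWithStats(red)
for i in range(1,n):
    if s[i,4]>30: print('red',s[i],c[i])
g=cv2.inRange(h,(0,0,110),(180,45,255)); n,_,s,c=cv2.connectedComponentsWithStats(g)
for i in range(1,n):
    if s[i,4]>300: print('grey',s[i],c[i])
b=cv2.inRange(h,(0,0,0),(180,255,70)); n,_,s,c=cv2.connectedComponentsWithStats(b)
for i in range(1,n):
    if s[i,4]>300: print('black',s[i],c[i])
cv2.imwrite('pics/w3c.png',cv2.resize(f[0:240,60:560,::-1],None,fx=1.6,fy=1.6,interpolation=cv2.INTER_CUBIC))
E
```

```text
t cm [ 0.3  -0.09  0.04] w deg [ 0.12 -0.01  0.07] q6 -1.62 tcp [ 0.5591 -0.0004  0.303 ] F [-0.3 -0.4 -0.2] clk 2.9
red [269  39  15  18 204] [276.0196  47.7598]
red [280  60  14  16 175] [286.8229  67.1429]
red [  77   63   59   52 2390] [105.8933  89.1967]
red [291  79  14  15 154] [297.1818  85.8442]
red [301  98  13  13 137] [307.219  103.9124]
red [299 221  20  24 380] [308.5868 232.4816]
red [407 252   9  22 143] [411.6434 261.4336]
grey [ 247   29   98  105 7257] [295.9919  81.845 ]
grey [  89   31  116  127 7416] [152.0747  96.0552]
grey [619 102  21  57 852] [630.5258 131.5059]
grey [ 262  160  100  109 5107] [311.2193 213.3382]
grey [177 246  45  52 628] [196.6879 271.5414]
grey [424 247  45  51 631] [448.0206 271.851 ]
grey [ 570  291   70   73 2438] [617.023  319.1066]
grey [488 364  38  26 652] [504.2147 377.1212]
black [ 440   70   91   96 7629] [483.7956 117.1479]
black [    0   247   640   153 46325] [329.3469 350.0502]
black [460 360  22  40 394] [472.3198 383.764 ]
```

View pics/w3c.png

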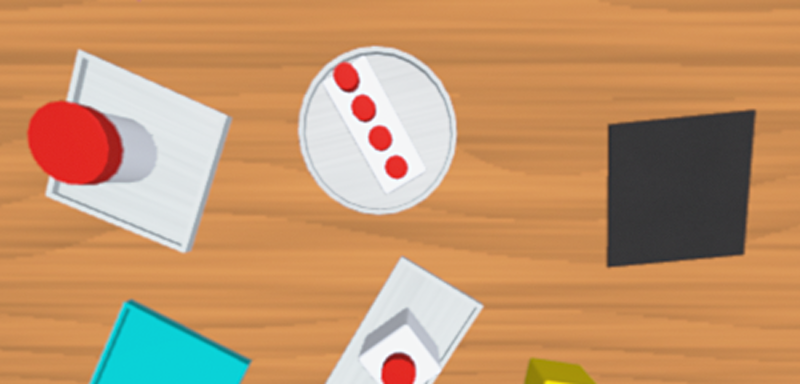

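```bash
cat > meas.py <<'E'
from h import *
def masks(f):
    h=cv2.cvtColor(f,cv2.COLOR_RGB2HSV)
    red=cv2.inRange(h,(0,150,80),(6,255,255))|cv2.inRange(h,(174,150,80),(180,255,255))
    return red,cv2.inRange(h,(0,0,110),(180,45,255)),cv2.inRange(h,(0,0,0),(180,255,70))
def comp(m,uv):
    """largest outer contour containing/nearest pixel uv"""
    cs,_=cv2.findContours(m,cv2.RETR_EXTERNAL,cv2.CHAIN_APPROX_NONE)
    c=max((c for c in cs if len(c)>15),key=lambda c:cv2.pointPolygonTest(c,(float(uv[0]),float(uv[1])),True)); return c[:,0]
def rect(P):
    (x,y),(w,h),a=cv2.minAreaRect((P*1000).astype(np.float32)); return np.array([x,y])/1000,(round(w),round(h)),round(a,1)
E
python3 - <<'E'
from meas import *
f=cv2.imread('pics/w3.png')[:,:,::-1].copy(); d=np.load('w3.npz'); C=[d[k] for k in d]
red,g,b=masks(f); print('cam',C[2])
print('mat',rect(ray(C,comp(b,(484,117)),.004)))
for z in(0,.012): print('square',rect(ray(C,comp(g,(170,110)),z)),'obl',rect(ray(C,comp(g,(330,180)),z)))
for z in(0,.012):
    P=ray(C,comp(g,(296,100)),z); (x,y),r=cv2.minEnclosingCircle((P*1000).astype(np.float32)); print('round',x,y,r)
caps=ray(C,[(276.02,47.76),(286.82,67.14),(297.18,85.84),(307.22,103.9)],.077); print('rack',caps,caps.mean(0),np.degrees(np.arctan2(*(caps[3]-caps[0])[::-1])))
print('jar',ray(C,(105.9,89.2),.066),'bottle',ray(C,(308.6,232.5),.076))
t=cv2.imread('pics/top0.png')[:,:,::-1].copy(); T=cam('top'); red,g,b=masks(t)
print('TOP mat',rect(ray(T,comp(b,(250,193)),.004)))
for n,uv in dict(obl=(325,155),sq=(400,200),rnd=(330,220)).items():
    print(n,rect(ray(T,comp(g,uv),.012)))
for n,uv,z in (('jar',(422,198),.066),('bottle',(334,137),.076)):
    c=comp(red,uv);m=cv2.moments(c);print(n,ray(T,(m['m10']/m['m00'],m['m01']/m['m00']),z))
n,_,s,c=cv2.connectedComponentsWithStats(red)
for i in range(1,n):
    if s[i,4]>8 and 320<c[i][0]<360: print(s[i,4],c[i],ray(T,c[i],.077))
cv2.imwrite('pics/t0c.png',cv2.resize(t[100:240,280:460,::-1],None,fx=4,fy=4,interpolation=cv2.INTER_CUBIC))
E
```

```text
cam [ 0.4915 -0.0005  0.4342]
mat (array([0.4981, 0.2178]), (117, 117), 5.4)
square (array([ 0.4709, -0.2399]), (128, 124), 66.6) obl (array([ 0.6401, -0.0187]), (87, 150), 58.8)
square (array([ 0.4715, -0.2333]), (125, 121), 66.6) obl (array([ 0.6359, -0.0182]), (85, 146), 58.8)
round 452.1141052246094 -36.82725524902344 65.59281921386719
round 453.2026062011719 -35.822021484375 63.780189514160156
rack [[ 0.4236 -0.0503]
 [ 0.4427 -0.0393]
 [ 0.4617 -0.0285]
 [ 0.4807 -0.0177]] [ 0.4522 -0.0339] 29.719593369534714
jar [[ 0.4648 -0.2465]] bottle [[ 0.6342 -0.0177]]
TOP mat (array([0.4992, 0.2191]), (118, 118), 5.4)
obl (array([ 0.6374, -0.0178]), (85, 145), 58.8)
sq (array([ 0.4721, -0.2342]), (121, 122), 66.7)
rnd (array([ 0.4553, -0.0352]), (124, 125), 43.9)
jar [[ 0.4677 -0.2454]]
bottle [[ 0.6361 -0.0171]]
66 [333.8182 135.9848] [[ 0.6357 -0.0171]]
19 [334.7895 193.    ] [[ 0.4825 -0.0169]]
17 [339.4118 200.1176] [[ 0.4638 -0.0284]]
16 [343.625 207.75 ] [[ 0.4439 -0.0388]]
19 [348.1579 215.1579] [[ 0.4246 -0.05  ]]
```

View pics/t0c.png

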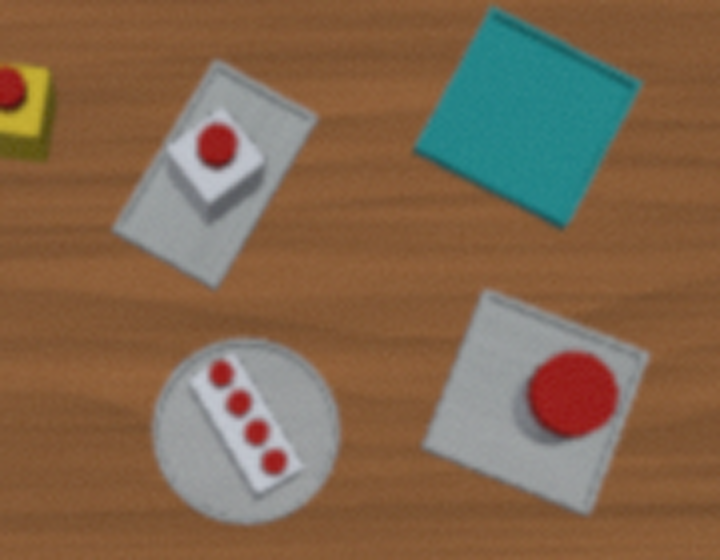

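Both views agree to about 2–3 mm:

| Item | Position (m) | Orientation |
|---|---|---|
| Mat | (.4985, .2185) | – |
| Square tray | (.4717, -.2338) | – |
| Oblong tray | (.6367, -.018) | length at -31° |
| Round tray | (.4545, -.0355) | – |
| Jar | (.4655, -.246) | – |
| Bottle | (.635, -.0174) | yaw about 45° |
| Rack | (.453, -.0337) | length at 30° |

The order will be jar to mat, bottle to square tray, rack to oblong tray, then jar to round tray. I'm starting with the jar.

```bash
python3 - <<'E'
from h import *
move(.4655,-.246,.13,90); move(.4655,-.246,.058,90)
E
```

```text
t cm [ 17.29   9.43 -24.54] w deg [ 0.12 -0.01  0.07] q6 -1.62 tcp [ 0.5591 -0.0004  0.303 ] F [-0.3 -0.4 -0.2] clk 2.9
t cm [ 24.49   9.44 -24.54] w deg [ 0.12 -0.01  0.07] q6 -1.62 tcp [ 0.5591 -0.0004  0.303 ] F [-0.3 -0.4 -0.2] clk 2.9
```

>>> {"name": "arm_command", "arguments": {
  "moves": [
    {"wx":0,"wy":0,"wz":0,"tx":3,"ty":3,"tz":-8,"hand":1},
    {"wx":0,"wy":0,"wz":0,"tx":12,"ty":9.4,"tz":-24.5,"hand":1},
    {"wx":0,"wy":0,"wz":0,"tx":12,"ty":9.4,"tz":-24.5,"hand":1},
    {"wx":0,"wy":0,"wz":0,"tx":12,"ty":9.4,"tz":-24.5,"hand":1},
    {"wx":0,"wy":0,"wz":0,"tx":12,"ty":9.4,"tz":-24.5,"hand":1},
    {"wx":0,"wy":0,"wz":0,"tx":12,"ty":9.4,"tz":-24.5,"hand":1},
    {"wx":0,"wy":0,"wz":0,"tx":12,"ty":9.4,"tz":-24.5,"hand":1},
    {"wx":0,"wy":0,"wz":0,"tx":12,"ty":9.4,"tz":-24.5,"hand":1},
    {"wx":0,"wy":0,"wz":0,"tx":12,"ty":9.4,"tz":-24.5,"hand":1},
    {"wx":0,"wy":0,"wz":0,"tx":15,"ty":9.4,"tz":-24.5,"hand":1},
    {"wx":0,"wy":0,"wz":0,"tx":17,"ty":9.4,"tz":-24.5,"hand":1},
    {"wx":0,"wy":0,"wz":0,"tx":19,"ty":9.4,"tz":-24.5,"hand":1},
    {"wx":0,"wy":0,"wz":0,"tx":21,"ty":9.4,"tz":-24.5,"hand":1},
    {"wx":0,"wy":0,"wz":0,"tx":22.5,"ty":9.4,"tz":-24.5,"hand":1},
    {"wx":0,"wy":0,"wz":0,"tx":23.5,"ty":9.4,"tz":-24.5,"hand":1},
    {"wx":0,"wy":0,"wz":0,"tx":24.4,"ty":9.4,"tz":-24.5,"hand":1},
    {"wx":0,"wy":0,"wz":0,"tx":24.4,"ty":9.4,"tz":-24.5,"hand":1},
    {"wx":0,"wy":0,"wz":0,"tx":24.4,"ty":9.4,"tz":-24.5,"hand":1}
  ]
}}

```text
clock: 4.7
tcp_pos: [0.4665, -0.2458, 0.0588]
tool_rot: [-0.5, 0.501, -0.499, -0.5]
ft_force: [0.3, -0.2, 0.6]
width: 0.0854
```

```bash
python3 - <<'E'
from h import *
move(.4655,-.246,.058,90)
f=vision.grab_frame('side'); a=f[200:320,300:480]
w=vision.grab_frame('wrist'); 
cv2.imwrite('pics/j1.png',np.hstack([cv2.resize(a,(450,300)),cv2.resize(w[100:],(400,300)[:2])[:, :350]])[:,:,::-1])
E
```

```text
t cm [ 0.08  0.1  -0.02] w deg [ 0.12 -0.02  0.03] q6 -2.11 tcp [ 0.4665 -0.2458  0.0588] F [ 0.3 -0.2  0.6] clk 4.7
```

View pics/j1.png

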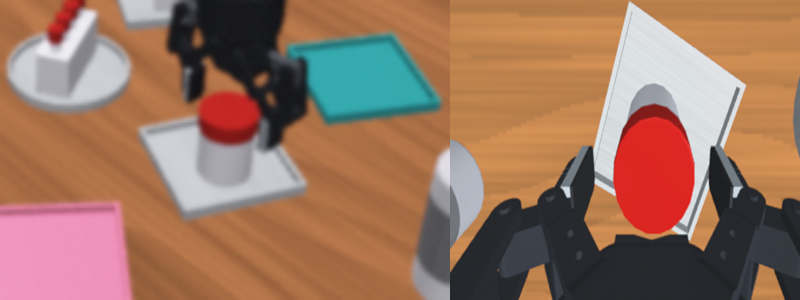

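The jar stands centred between the pads, with the fingertips just below the lid. I'll close on it and lift 2 cm to check the hold.

>>> {"name": "arm_command", "arguments": {
  "force": 35,
  "moves": [
    {"wx":0,"wy":0,"wz":0,"tx":0,"ty":0,"tz":0,"hand":-1},
    {"wx":0,"wy":0,"wz":0,"tx":0,"ty":0,"tz":0,"hand":-1},
    {"wx":0,"wy":0,"wz":0,"tx":0,"ty":0,"tz":0,"hand":-1},
    {"wx":0,"wy":0,"wz":0,"tx":0,"ty":0,"tz":0,"hand":-1},
    {"wx":0,"wy":0,"wz":0,"tx":0,"ty":0,"tz":0,"hand":-1},
    {"wx":0,"wy":0,"wz":0,"tx":0,"ty":0,"tz":0,"hand":-1},
    {"wx":0,"wy":0,"wz":0,"tx":0,"ty":0,"tz":0,"hand":-1},
    {"wx":0,"wy":0,"wz":0,"tx":0,"ty":0,"tz":0,"hand":-1},
    {"wx":0,"wy":0,"wz":0,"tx":-0.5,"ty":0,"tz":0,"hand":-1},
    {"wx":0,"wy":0,"wz":0,"tx":-1,"ty":0,"tz":0,"hand":-1},
    {"wx":0,"wy":0,"wz":0,"tx":-2,"ty":0,"tz":0,"hand":-1},
    {"wx":0,"wy":0,"wz":0,"tx":-2,"ty":0,"tz":0,"hand":-1},
    {"wx":0,"wy":0,"wz":0,"tx":-2,"ty":0,"tz":0,"hand":-1}
  ]
}}

```text
clock: 6.1
tcp_pos: [0.4664, -0.2458, 0.0787]
tool_rot: [-0.5, 0.501, -0.499, -0.5]
ft_force: [0.3, -0.4, -0.7]
width: 0.0549
```

```bash
python3 - <<'E'
from h import *
move(.4985,.2185,.18,90)
f=vision.grab_frame('side'); a=f[180:320,300:480]
w=vision.grab_frame('wrist'); 
cv2.imwrite('pics/j2.png',np.hstack([cv2.resize(a,(386,300)),cv2.resize(w[100:],(400,300)[:2])])[:,:,::-1])
E
```

```text
t cm [-10.15  -3.31  46.42] w deg [ 0.11 -0.02  0.03] q6 -2.11 tcp [ 0.4664 -0.2458  0.0787] F [ 0.3 -0.4 -0.7] clk 6.1
```

View pics/j2.png

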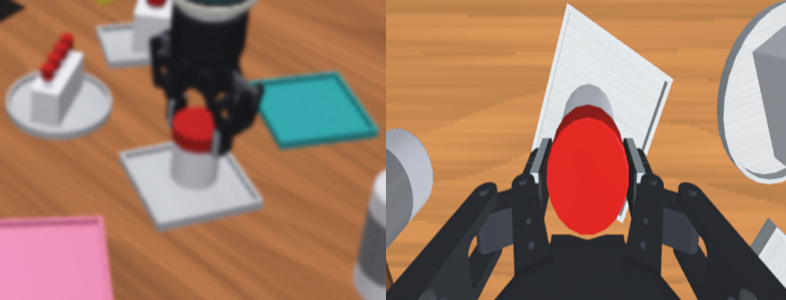

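Held at width 55 mm, upright and clear of the tray. Next it goes over to the mat.

>>> {"name": "arm_command", "arguments": {
  "moves": [
    {"wx":0,"wy":0,"wz":0,"tx":-2,"ty":0,"tz":0,"hand":-1},
    {"wx":0,"wy":0,"wz":0,"tx":-5,"ty":0,"tz":0,"hand":-1},
    {"wx":0,"wy":0,"wz":0,"tx":-8,"ty":0,"tz":0,"hand":-1},
    {"wx":0,"wy":0,"wz":0,"tx":-10,"ty":0,"tz":1,"hand":-1},
    {"wx":0,"wy":0,"wz":0,"tx":-10,"ty":0,"tz":3,"hand":-1},
    {"wx":0,"wy":0,"wz":0,"tx":-10,"ty":-0.5,"tz":6,"hand":-1},
    {"wx":0,"wy":0,"wz":0,"tx":-10,"ty":-1,"tz":10,"hand":-1},
    {"wx":0,"wy":0,"wz":0,"tx":-10,"ty":-1.5,"tz":14,"hand":-1},
    {"wx":0,"wy":0,"wz":0,"tx":-10,"ty":-2,"tz":18,"hand":-1},
    {"wx":0,"wy":0,"wz":0,"tx":-10,"ty":-2.5,"tz":22,"hand":-1},
    {"wx":0,"wy":0,"wz":0,"tx":-10,"ty":-2.5,"tz":26,"hand":-1},
    {"wx":0,"wy":0,"wz":0,"tx":-10,"ty":-3,"tz":30,"hand":-1},
    {"wx":0,"wy":0,"wz":0,"tx":-10,"ty":-3,"tz":34,"hand":-1},
    {"wx":0,"wy":0,"wz":0,"tx":-10,"ty":-3.3,"tz":38,"hand":-1},
    {"wx":0,"wy":0,"wz":0,"tx":-10,"ty":-3.3,"tz":41,"hand":-1},
    {"wx":0,"wy":0,"wz":0,"tx":-10,"ty":-3.3,"tz":44,"hand":-1},
    {"wx":0,"wy":0,"wz":0,"tx":-10,"ty":-3.3,"tz":45.5,"hand":-1},
    {"wx":0,"wy":0,"wz":0,"tx":-10,"ty":-3.3,"tz":46.4,"hand":-1},
    {"wx":0,"wy":0,"wz":0,"tx":-10,"ty":-3.3,"tz":46.4,"hand":-1}
  ]
}}

```text
clock: 8.1
tcp_pos: [0.4983, 0.2186, 0.1781]
tool_rot: [0.499, -0.501, 0.499, 0.501]
ft_force: [0.2, -0.7, -1.3]
width: 0.0553
```

```bash
python3 - <<'E'
from h import *
move(.4985,.2185,.0595,90)
E
```

```text
t cm [11.86 -0.03 -0.01] w deg [ 0.15 -0.01 -0.02] q6 -1.21 tcp [0.4983 0.2186 0.1781] F [ 0.2 -0.7 -1.3] clk 8.1
```

>>> {"name": "arm_command", "arguments": {
  "moves": [
    {"wx":0,"wy":0,"wz":0,"tx":2,"ty":0,"tz":0,"hand":-1},
    {"wx":0,"wy":0,"wz":0,"tx":5,"ty":0,"tz":0,"hand":-1},
    {"wx":0,"wy":0,"wz":0,"tx":8,"ty":0,"tz":0,"hand":-1},
    {"wx":0,"wy":0,"wz":0,"tx":10,"ty":0,"tz":0,"hand":-1},
    {"wx":0,"wy":0,"wz":0,"tx":11,"ty":0,"tz":0,"hand":-1},
    {"wx":0,"wy":0,"wz":0,"tx":11.5,"ty":0,"tz":0,"hand":-1},
    {"wx":0,"wy":0,"wz":0,"tx":11.8,"ty":0,"tz":0,"hand":-1},
    {"wx":0,"wy":0,"wz":0,"tx":11.9,"ty":0,"tz":0,"hand":-1},
    {"wx":0,"wy":0,"wz":0,"tx":11.9,"ty":0,"tz":0,"hand":-1},
    {"wx":0,"wy":0,"wz":0,"tx":11.9,"ty":0,"tz":0,"hand":-1}
  ]
}}

```text
clock: 9.1
tcp_pos: [0.4986, 0.2185, 0.06]
tool_rot: [-0.5, 0.501, -0.499, -0.5]
ft_force: [0.6, 1.5, -1.1]
width: 0.0552
```

>>> {"name": "arm_command", "arguments": {
  "moves": [
    {"wx":0,"wy":0,"wz":0,"tx":0,"ty":0,"tz":0,"hand":1},
    {"wx":0,"wy":0,"wz":0,"tx":0,"ty":0,"tz":0,"hand":1},
    {"wx":0,"wy":0,"wz":0,"tx":0,"ty":0,"tz":0,"hand":1},
    {"wx":0,"wy":0,"wz":0,"tx":0,"ty":0,"tz":0,"hand":1},
    {"wx":0,"wy":0,"wz":0,"tx":0,"ty":0,"tz":0,"hand":1},
    {"wx":0,"wy":0,"wz":0,"tx":0,"ty":0,"tz":0,"hand":1},
    {"wx":0,"wy":0,"wz":0,"tx":-2,"ty":0,"tz":0,"hand":1},
    {"wx":0,"wy":0,"wz":0,"tx":-6,"ty":0,"tz":0,"hand":1},
    {"wx":0,"wy":0,"wz":0,"tx":-11,"ty":0,"tz":0,"hand":1},
    {"wx":0,"wy":0,"wz":0,"tx":-12,"ty":0,"tz":0,"hand":1}
  ]
}}

```text
clock: 10.1
tcp_pos: [0.4998, 0.2189, 0.1853]
tool_rot: [0.502, -0.502, 0.497, 0.499]
ft_force: [-0.3, -0.1, -0.1]
width: 0.0853
```

```bash
python3 - <<'E'
from meas import *
move(.635,-.0174,.17,45); move(.635,-.0174,.042,45); move(.635,-.0174,.042,-45)
C=cam('top');f=vision.grab_frame('top');cv2.imwrite('pics/t1.png',f[:,:,::-1])
red,g,b=masks(f); n,_,s,c=cv2.connectedComponentsWithStats(red)
for i in range(1,n):
    if s[i,4]>8 and 200<c[i][0]<460: print(s[i,4],c[i],ray(C,c[i],.066))
E
```

```text
t cm [  1.56 -13.47 -23.66] w deg [45.11  0.28  0.3 ] q6 -1.21 tcp [0.4998 0.2189 0.1853] F [-0.3 -0.1 -0.1] clk 10.1
t cm [ 14.36 -13.38 -23.7 ] w deg [45.11  0.28  0.3 ] q6 -1.21 tcp [0.4998 0.2189 0.1853] F [-0.3 -0.1 -0.1] clk 10.1
t cm [ 14.36 -13.38 -23.7 ] w deg [-44.89  -0.01   0.42] q6 -1.21 tcp [0.4998 0.2189 0.1853] F [-0.3 -0.1 -0.1] clk 10.1
65 [281.1385 121.8   ] [[0.6815 0.124 ]]
65 [333.7538 135.9846] [[ 0.6394 -0.0173]]
13 [234. 191.] [[0.4934 0.2467]]
19 [334.7895 193.    ] [[ 0.4844 -0.0172]]
17 [339.4118 200.1176] [[ 0.4655 -0.0289]]
16 [343.625 207.75 ] [[ 0.4453 -0.0394]]
20 [348.05 215.1 ] [[ 0.426  -0.0504]]
```

>>> {"name": "arm_command", "arguments": {
  "moves": [
    {"wx":0,"wy":0,"wz":0,"tx":0,"ty":-4,"tz":-6,"hand":1},
    {"wx":45,"wy":0,"wz":0,"tx":1,"ty":-13.5,"tz":-23.7,"hand":1},
    {"wx":45,"wy":0,"wz":0,"tx":1,"ty":-13.5,"tz":-23.7,"hand":1},
    {"wx":45,"wy":0,"wz":0,"tx":1,"ty":-13.5,"tz":-23.7,"hand":1},
    {"wx":45,"wy":0,"wz":0,"tx":1,"ty":-13.5,"tz":-23.7,"hand":1},
    {"wx":45,"wy":0,"wz":0,"tx":1,"ty":-13.5,"tz":-23.7,"hand":1},
    {"wx":45,"wy":0,"wz":0,"tx":1,"ty":-13.5,"tz":-23.7,"hand":1},
    {"wx":45,"wy":0,"wz":0,"tx":1,"ty":-13.5,"tz":-23.7,"hand":1},
    {"wx":45,"wy":0,"wz":0,"tx":1,"ty":-13.5,"tz":-23.7,"hand":1},
    {"wx":45,"wy":0,"wz":0,"tx":1,"ty":-13.5,"tz":-23.7,"hand":1},
    {"wx":45,"wy":0,"wz":0,"tx":1,"ty":-13.5,"tz":-23.7,"hand":1}
  ]
}}

```text
clock: 11.25
tcp_pos: [0.6336, -0.0178, 0.1693]
tool_rot: [0.653, -0.272, 0.653, 0.272]
ft_force: [-0.3, -0.1, -0.1]
width: 0.0855
```

```bash
python3 - <<'E'
from meas import *
move(.635,-.0174,.042,45)
C=cam('wrist');w=vision.grab_frame('wrist');cv2.imwrite('pics/b1.png',w[:,:,::-1]);np.savez('b1.npz',*C)
red,g,b=masks(w);c=comp(red,(320,250));m=cv2.moments(c);print('cap',m['m00'],ray(C,(m['m10']/m['m00'],m['m01']/m['m00']),.076))
C=cam('top');f=vision.grab_frame('top');cv2.imwrite('pics/t2.png',f[:,:,::-1])
red,g,b=masks(f); c=comp(red,(234,190));m=cv2.moments(c);print('jar',m['m00'],ray(C,(m['m10']/m['m00'],m['m01']/m['m00']),.066))
E
```

```text
t cm [12.73 -0.07  0.13] w deg [0.2  0.   0.01] q6 -0.86 tcp [ 0.6336 -0.0178  0.1693] F [-0.3 -0.1 -0.1] clk 11.2
cap 1027.0 [[ 0.6335 -0.0183]]
jar 355.5 [[0.501  0.2214]]
```

View pics/b1.png

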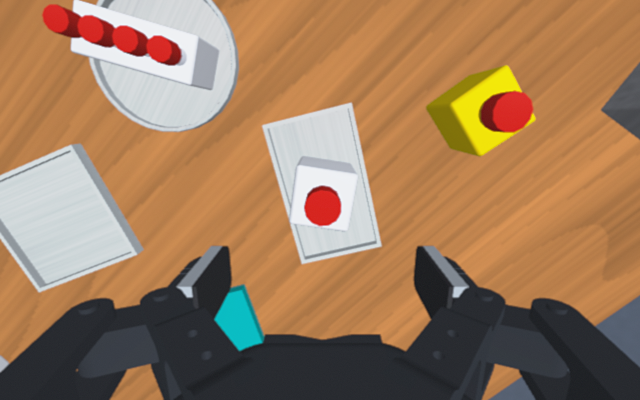

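The bottle is centred between the pads but its top face is turned a few degrees. I'll compute its yaw from the corners (302,166), (356,174), (346,231) and (291,221).

```bash
python3 - <<'E'
from meas import *
d=np.load('b1.npz'); C=[d[k] for k in d]
w=cv2.imread('pics/b1.png')[:,:,::-1].copy()
bright=cv2.inRange(cv2.cvtColor(w,cv2.COLOR_RGB2HSV),(0,0,228),(180,40,255))
red,_,_=masks(w); m=np.zeros_like(red); m[160:236,285:362]=(bright|red)[160:236,285:362]
m=cv2.morphologyEx(m,cv2.MORPH_OPEN,np.ones((5,5),np.uint8))
print('mask',rect(ray(C,comp(m,(323,200)),.064)))
P=ray(C,[(302,166),(356,174),(346,231),(291,221)],.064)
print('corners',rect(P),P.mean(0),[np.degrees(np.arctan2(*(P[i]-P[i-1])[::-1])).round(1) for i in range(4)],[np.linalg.norm(P[i]-P[i-1]).round(3) for i in range(4)])
g=masks(w)[1];print('obl',rect(ray(C,comp(g,(290,150)),.012)))
move(.634,-.018,.042,37)
E
```

```text
mask (array([ 0.6324, -0.0163]), (48, 48), 36.3)
corners (array([ 0.6327, -0.0154]), (46, 48), 34.2) [ 0.6327 -0.0159] [np.float64(123.0), np.float64(36.7), np.float64(-53.0), np.float64(-145.8)] [np.float64(0.046), np.float64(0.043), np.float64(0.048), np.float64(0.046)]
obl (array([ 0.6364, -0.0183]), (84, 144), 58.9)
t cm [12.74 -0.03  0.02] w deg [8.17 0.01 0.01] q6 -0.86 tcp [ 0.6337 -0.018   0.1694] F [-0.4 -0.1  0.1] clk 11.3
```

>>> {"name": "arm_command", "arguments": {
  "force": 40,
  "moves": [
    {"wx":8.5,"wy":0,"wz":0,"tx":2,"ty":0,"tz":0,"hand":1},
    {"wx":8.5,"wy":0,"wz":0,"tx":5,"ty":0,"tz":0.1,"hand":1},
    {"wx":8.5,"wy":0,"wz":0,"tx":8,"ty":0,"tz":0.1,"hand":1},
    {"wx":8.5,"wy":0,"wz":0,"tx":10,"ty":0,"tz":0.1,"hand":1},
    {"wx":8.5,"wy":0,"wz":0,"tx":11.5,"ty":0,"tz":0.1,"hand":1},
    {"wx":8.5,"wy":0,"wz":0,"tx":12.7,"ty":0,"tz":0.1,"hand":1},
    {"wx":8.5,"wy":0,"wz":0,"tx":12.7,"ty":0,"tz":0.1,"hand":1},
    {"wx":8.5,"wy":0,"wz":0,"tx":12.7,"ty":0,"tz":0.1,"hand":1},
    {"wx":8.5,"wy":0,"wz":0,"tx":12.7,"ty":0,"tz":0.1,"hand":-1},
    {"wx":8.5,"wy":0,"wz":0,"tx":12.7,"ty":0,"tz":0.1,"hand":-1},
    {"wx":8.5,"wy":0,"wz":0,"tx":12.7,"ty":0,"tz":0.1,"hand":-1},
    {"wx":8.5,"wy":0,"wz":0,"tx":12.7,"ty":0,"tz":0.1,"hand":-1},
    {"wx":8.5,"wy":0,"wz":0,"tx":12.7,"ty":0,"tz":0.1,"hand":-1},
    {"wx":8.5,"wy":0,"wz":0,"tx":12.7,"ty":0,"tz":0.1,"hand":-1},
    {"wx":8.5,"wy":0,"wz":0,"tx":12.7,"ty":0,"tz":0.1,"hand":-1},
    {"wx":8.5,"wy":0,"wz":0,"tx":12.7,"ty":0,"tz":0.1,"hand":-1}
  ]
}}

```text
clock: 12.95
tcp_pos: [0.6349, -0.0177, 0.0432]
tool_rot: [0.672, -0.222, 0.671, 0.222]
ft_force: [0.5, -0.5, 5.5]
width: 0.0496
```

>>> {"name": "arm_command", "arguments": {
  "moves": [
    {"wx":0,"wy":0,"wz":0,"tx":-0.5,"ty":0,"tz":0,"hand":-1},
    {"wx":0,"wy":0,"wz":0,"tx":-1,"ty":0,"tz":0,"hand":-1},
    {"wx":0,"wy":0,"wz":0,"tx":-3,"ty":0,"tz":0,"hand":-1},
    {"wx":0,"wy":0,"wz":0,"tx":-6,"ty":0,"tz":0,"hand":-1},
    {"wx":0,"wy":0,"wz":0,"tx":-9,"ty":0,"tz":0,"hand":-1},
    {"wx":0,"wy":0,"wz":0,"tx":-11,"ty":0,"tz":0,"hand":-1},
    {"wx":0,"wy":0,"wz":0,"tx":-12,"ty":0,"tz":0,"hand":-1},
    {"wx":0,"wy":0,"wz":0,"tx":-12,"ty":0,"tz":0,"hand":-1},
    {"wx":0,"wy":0,"wz":0,"tx":-12,"ty":0,"tz":0,"hand":-1}
  ]
}}

```text
clock: 13.85
tcp_pos: [0.6341, -0.0176, 0.1612]
tool_rot: [0.671, -0.222, 0.672, 0.222]
ft_force: [-0.2, 0.4, -1.6]
width: 0.0495
```

```bash
python3 - <<'E'
from meas import *
move(.4717,-.2338,.16,37);move(.4717,-.2338,.16,66.6)
C=cam('wrist');w=vision.grab_frame('wrist');cv2.imwrite('pics/b2.png',w[:,:,::-1]);np.savez('b2.npz',*C)
red,g,b=masks(w);c=comp(red,(320,250));m=cv2.moments(c);
o=get_obs();print('cap',m['m00'],ray(C,(m['m10']/m['m00'],m['m01']/m['m00']),o['tcp_pos'][2]-.042+.076))
s=vision.grab_frame('side')
cv2.imwrite('pics/b2.png',np.hstack([cv2.resize(s[100:320,250:480],(400,383)),cv2.resize(w[100:],(400,383))])[:,:,::-1])
E
```

```text
t cm [  0.13  -7.67 -25.93] w deg [-0.39 -0.05 -0.05] q6 -0.71 tcp [ 0.6341 -0.0176  0.1612] F [-0.2  0.4 -1.6] clk 13.8
t cm [  0.13  -7.67 -25.93] w deg [-29.99  -0.04  -0.06] q6 -0.71 tcp [ 0.6341 -0.0176  0.1612] F [-0.2  0.4 -1.6] clk 13.8
cap 5109.5 [[ 0.633  -0.0168]]
```

View pics/b2.png

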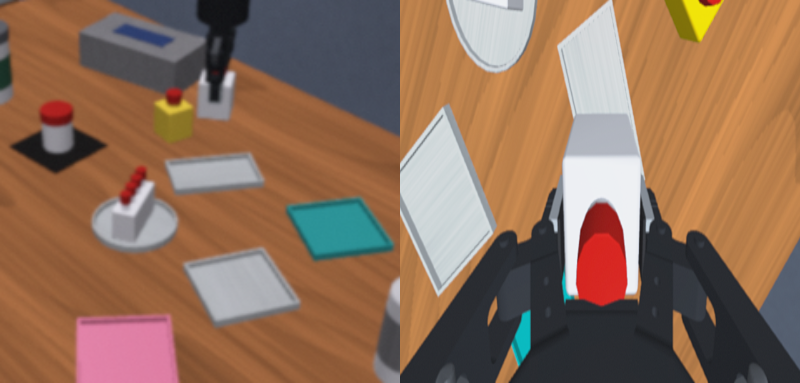

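The bottle is held square and upright, and the jar stands on the mat. Now over to the square tray.

>>> {"name": "arm_command", "arguments": {
  "moves": [
    {"wx":0,"wy":0,"wz":0,"tx":0,"ty":-0.3,"tz":-1,"hand":-1},
    {"wx":0,"wy":0,"wz":0,"tx":0,"ty":-0.9,"tz":-3,"hand":-1},
    {"wx":0,"wy":0,"wz":0,"tx":0,"ty":-1.8,"tz":-6,"hand":-1},
    {"wx":0,"wy":0,"wz":0,"tx":0,"ty":-2.7,"tz":-9,"hand":-1},
    {"wx":0,"wy":0,"wz":0,"tx":0,"ty":-3.6,"tz":-12,"hand":-1},
    {"wx":0,"wy":0,"wz":0,"tx":0,"ty":-4.5,"tz":-15,"hand":-1},
    {"wx":0,"wy":0,"wz":0,"tx":0,"ty":-5.4,"tz":-18,"hand":-1},
    {"wx":0,"wy":0,"wz":0,"tx":0,"ty":-6.3,"tz":-21,"hand":-1},
    {"wx":0,"wy":0,"wz":0,"tx":0,"ty":-7,"tz":-23.5,"hand":-1},
    {"wx":0,"wy":0,"wz":0,"tx":0,"ty":-7.5,"tz":-25,"hand":-1},
    {"wx":0,"wy":0,"wz":0,"tx":0,"ty":-7.7,"tz":-25.9,"hand":-1},
    {"wx":0,"wy":0,"wz":0,"tx":0,"ty":-7.7,"tz":-25.9,"hand":-1},
    {"wx":0,"wy":0,"wz":0,"tx":0,"ty":-7.7,"tz":-25.9,"hand":-1}
  ]
}}

```text
clock: 15.25
tcp_pos: [0.4727, -0.2336, 0.1623]
tool_rot: [0.671, -0.222, 0.671, 0.222]
ft_force: [0.9, 0.3, -2.1]
width: 0.0495
```

```bash
python3 - <<'E'
from meas import *
move(.4717,-.2338,.0435,36.6)
E
```

```text
t cm [11.88  0.04 -0.09] w deg [ 0.01  0.01 -0.01] q6 -1.15 tcp [ 0.4727 -0.2336  0.1623] F [ 0.9  0.3 -2.1] clk 15.2
```

>>> {"name": "arm_command", "arguments": {
  "moves": [
    {"wx":0,"wy":0,"wz":0,"tx":2,"ty":0,"tz":0,"hand":-1},
    {"wx":0,"wy":0,"wz":0,"tx":5,"ty":0,"tz":0,"hand":-1},
    {"wx":0,"wy":0,"wz":0,"tx":8,"ty":0,"tz":0,"hand":-1},
    {"wx":0,"wy":0,"wz":0,"tx":10,"ty":0,"tz":0,"hand":-1},
    {"wx":0,"wy":0,"wz":0,"tx":11,"ty":0,"tz":0,"hand":-1},
    {"wx":0,"wy":0,"wz":0,"tx":11.5,"ty":0,"tz":0,"hand":-1},
    {"wx":0,"wy":0,"wz":0,"tx":11.8,"ty":0,"tz":0,"hand":-1},
    {"wx":0,"wy":0,"wz":0,"tx":11.9,"ty":0,"tz":0,"hand":-1},
    {"wx":0,"wy":0,"wz":0,"tx":11.9,"ty":0,"tz":0,"hand":-1},
    {"wx":0,"wy":0,"wz":0,"tx":11.9,"ty":0,"tz":0,"hand":-1}
  ]
}}

```text
clock: 16.25
tcp_pos: [0.4728, -0.2341, 0.044]
tool_rot: [0.672, -0.222, 0.671, 0.222]
ft_force: [0.2, 0.1, -1.2]
width: 0.0491
```

>>> {"name": "arm_command", "arguments": {
  "moves": [
    {"wx":0,"wy":0,"wz":0,"tx":0,"ty":0,"tz":0,"hand":1},
    {"wx":0,"wy":0,"wz":0,"tx":0,"ty":0,"tz":0,"hand":1},
    {"wx":0,"wy":0,"wz":0,"tx":0,"ty":0,"tz":0,"hand":1},
    {"wx":0,"wy":0,"wz":0,"tx":0,"ty":0,"tz":0,"hand":1},
    {"wx":0,"wy":0,"wz":0,"tx":0,"ty":0,"tz":0,"hand":1},
    {"wx":0,"wy":0,"wz":0,"tx":0,"ty":0,"tz":0,"hand":1},
    {"wx":0,"wy":0,"wz":0,"tx":-2,"ty":0,"tz":0,"hand":1},
    {"wx":0,"wy":0,"wz":0,"tx":-6,"ty":0,"tz":0,"hand":1},
    {"wx":0,"wy":0,"wz":0,"tx":-10,"ty":0,"tz":0,"hand":1},
    {"wx":0,"wy":0,"wz":0,"tx":-13,"ty":0,"tz":0,"hand":1},
    {"wx":0,"wy":0,"wz":0,"tx":-13,"ty":0,"tz":0,"hand":1}
  ]
}}

```text
clock: 17.35
tcp_pos: [0.4738, -0.2346, 0.1781]
tool_rot: [0.673, -0.224, 0.67, 0.22]
ft_force: [0.0, -0.9, -0.7]
width: 0.0855
```

```bash
python3 - <<'E'
from meas import *
C=cam('wrist');w=vision.grab_frame('wrist');cv2.imwrite('pics/b3.png',w[:,:,::-1])
red,g,b=masks(w);c=comp(red,(320,210));m=cv2.moments(c);print('cap',m['m00'],ray(C,(m['m10']/m['m00'],m['m01']/m['m00']),.076))
print('sq',rect(ray(C,comp(g,(320,170)),.012)))
move(.453,-.0337,.17,119.8)
E
```

```text
cap 961.5 [[ 0.4721 -0.2341]]
sq (array([ 0.4708, -0.2351]), (120, 120), 66.6)
t cm [ 0.5  17.31 10.35] w deg [-83.19  -0.07   0.21] q6 -1.15 tcp [ 0.4732 -0.2343  0.1754] F [ 0.1 -0.1  0.2] clk 17.4
```

The bottle is within 2 mm of the square tray's centre. The rack is next.

>>> {"name": "arm_command", "arguments": {
  "moves": [
    {"wx":-20,"wy":0,"wz":0,"tx":0,"ty":5,"tz":3,"hand":1},
    {"wx":-83.2,"wy":0,"wz":0,"tx":0.5,"ty":17.3,"tz":10.4,"hand":1},
    {"wx":-83.2,"wy":0,"wz":0,"tx":0.5,"ty":17.3,"tz":10.4,"hand":1},
    {"wx":-83.2,"wy":0,"wz":0,"tx":0.5,"ty":17.3,"tz":10.4,"hand":1},
    {"wx":-83.2,"wy":0,"wz":0,"tx":0.5,"ty":17.3,"tz":10.4,"hand":1},
    {"wx":-83.2,"wy":0,"wz":0,"tx":0.5,"ty":17.3,"tz":10.4,"hand":1},
    {"wx":-83.2,"wy":0,"wz":0,"tx":0.5,"ty":17.3,"tz":10.4,"hand":1},
    {"wx":-83.2,"wy":0,"wz":0,"tx":0.5,"ty":17.3,"tz":10.4,"hand":1},
    {"wx":-83.2,"wy":0,"wz":0,"tx":0.5,"ty":17.3,"tz":10.4,"hand":1},
    {"wx":-83.2,"wy":0,"wz":0,"tx":0.5,"ty":17.3,"tz":10.4,"hand":1},
    {"wx":-83.2,"wy":0,"wz":0,"tx":0.5,"ty":17.3,"tz":10.4,"hand":1},
    {"wx":-83.2,"wy":0,"wz":0,"tx":0.5,"ty":17.3,"tz":10.4,"hand":1},
    {"wx":-83.2,"wy":0,"wz":0,"tx":0.5,"ty":17.3,"tz":10.4,"hand":1},
    {"wx":-83.2,"wy":0,"wz":0,"tx":0.5,"ty":17.3,"tz":10.4,"hand":1}
  ]
}}

```text
clock: 18.8
tcp_pos: [0.4528, -0.0331, 0.1681]
tool_rot: [0.355, -0.611, 0.355, 0.612]
ft_force: [-0.3, 0.5, -0.4]
width: 0.0851
```

```bash
python3 - <<'E'
from meas import *
C=cam('wrist');w=vision.grab_frame('wrist');cv2.imwrite('pics/r1.png',w[:,:,::-1])
red,g,b=masks(w); n,_,s,c=cv2.connectedComponentsWithStats(red)
for i in range(1,n):
    if s[i,4]>60: print(s[i,4],c[i],ray(C,c[i],.075))
(x,y),r=cv2.minEnclosingCircle((ray(C,comp(g,(270,170)),.012)*1000).astype(np.float32)); print('round',x,y,r)
move(.453,-.0337,.038,119.8)
E
```

```text
2097 [51.2704 90.1736] [[ 0.4731 -0.2375]]
377 [321.6658 162.2785] [[ 0.4238 -0.0501]]
381 [321.6982 191.2047] [[ 0.4428 -0.0392]]
804 [321.6928 232.5   ] [[ 0.4717 -0.0227]]
687 [515.6332 383.0582] [[0.5113 0.2023]]
round 453.5668029785156 -34.66317367553711 65.00623321533203
t cm [13.02  0.01 -0.07] w deg [-0.06  0.   -0.  ] q6 -2.22 tcp [ 0.4528 -0.0331  0.1682] F [-0.2  0.1 -0.1] clk 18.9
```

View pics/r1.png

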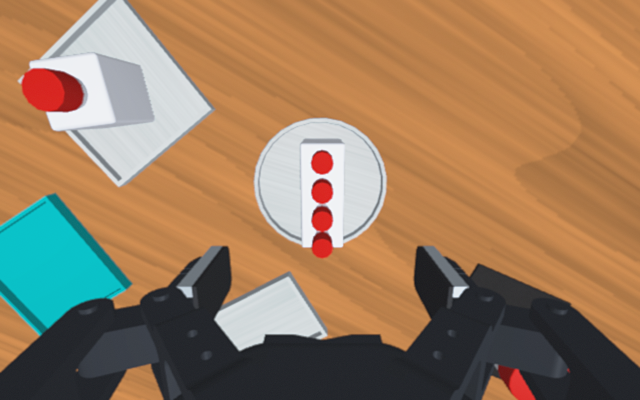

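The rack is aligned with the jaws, all caps at column 322. I'll descend 13 cm, grip and lift.

>>> {"name": "arm_command", "arguments": {
  "force": 40,
  "moves": [
    {"wx":0,"wy":0,"wz":0,"tx":2,"ty":0,"tz":0,"hand":1},
    {"wx":0,"wy":0,"wz":0,"tx":5,"ty":0,"tz":0,"hand":1},
    {"wx":0,"wy":0,"wz":0,"tx":8,"ty":0,"tz":0,"hand":1},
    {"wx":0,"wy":0,"wz":0,"tx":10,"ty":0,"tz":0,"hand":1},
    {"wx":0,"wy":0,"wz":0,"tx":12,"ty":0,"tz":0,"hand":1},
    {"wx":0,"wy":0,"wz":0,"tx":13,"ty":0,"tz":0,"hand":1},
    {"wx":0,"wy":0,"wz":0,"tx":13,"ty":0,"tz":0,"hand":1},
    {"wx":0,"wy":0,"wz":0,"tx":13,"ty":0,"tz":0,"hand":1},
    {"wx":0,"wy":0,"wz":0,"tx":13,"ty":0,"tz":0,"hand":-1},
    {"wx":0,"wy":0,"wz":0,"tx":13,"ty":0,"tz":0,"hand":-1},
    {"wx":0,"wy":0,"wz":0,"tx":13,"ty":0,"tz":0,"hand":-1},
    {"wx":0,"wy":0,"wz":0,"tx":13,"ty":0,"tz":0,"hand":-1},
    {"wx":0,"wy":0,"wz":0,"tx":13,"ty":0,"tz":0,"hand":-1},
    {"wx":0,"wy":0,"wz":0,"tx":13,"ty":0,"tz":0,"hand":-1},
    {"wx":0,"wy":0,"wz":0,"tx":13,"ty":0,"tz":0,"hand":-1},
    {"wx":0,"wy":0,"wz":0,"tx":13,"ty":0,"tz":0,"hand":-1},
    {"wx":0,"wy":0,"wz":0,"tx":13,"ty":0,"tz":0,"hand":-1}
  ]
}}

```text
clock: 20.55
tcp_pos: [0.4531, -0.0331, 0.0389]
tool_rot: [-0.355, 0.612, -0.354, -0.612]
ft_force: [-1.4, -0.3, 6.2]
width: 0.0352
```

>>> {"name": "arm_command", "arguments": {
  "moves": [
    {"wx":0,"wy":0,"wz":0,"tx":-0.5,"ty":0,"tz":0,"hand":-1},
    {"wx":0,"wy":0,"wz":0,"tx":-1,"ty":0,"tz":0,"hand":-1},
    {"wx":0,"wy":0,"wz":0,"tx":-3,"ty":0,"tz":0,"hand":-1},
    {"wx":0,"wy":0,"wz":0,"tx":-6,"ty":0,"tz":0,"hand":-1},
    {"wx":0,"wy":0,"wz":0,"tx":-9,"ty":0,"tz":0,"hand":-1},
    {"wx":0,"wy":0,"wz":0,"tx":-11,"ty":0,"tz":0,"hand":-1},
    {"wx":0,"wy":0,"wz":0,"tx":-12,"ty":0,"tz":0,"hand":-1},
    {"wx":0,"wy":0,"wz":0,"tx":-12,"ty":0,"tz":0,"hand":-1},
    {"wx":0,"wy":0,"wz":0,"tx":-12,"ty":0,"tz":0,"hand":-1}
  ]
}}

```text
clock: 21.45
tcp_pos: [0.4525, -0.033, 0.1573]
tool_rot: [0.354, -0.611, 0.355, 0.612]
ft_force: [-0.1, 1.0, -2.9]
width: 0.0352
```

```bash
python3 - <<'E'
from meas import *
move(.6365,-.0182,.16,58.8)
w=vision.grab_frame('wrist');s=vision.grab_frame('side')
cv2.imwrite('pics/r2.png',np.hstack([cv2.resize(s[100:320,250:480],(400,383)),cv2.resize(w[100:],(400,383))])[:,:,::-1])
E
```

```text
t cm [ -0.3  -16.7   -7.87] w deg [61.02  0.01 -0.07] q6 -2.22 tcp [ 0.4525 -0.033   0.1573] F [-0.1  1.  -2.9] clk 21.4
```

View pics/r2.png

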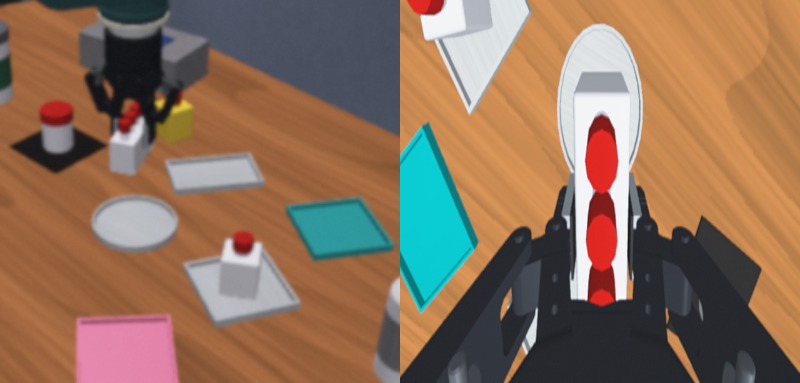

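The rack is held level. I'll turn it 61° and carry it to the oblong tray.

>>> {"name": "arm_command", "arguments": {
  "moves": [
    {"wx":2,"wy":0,"wz":0,"tx":0,"ty":-0.5,"tz":-0.3,"hand":-1},
    {"wx":6,"wy":0,"wz":0,"tx":0,"ty":-1.7,"tz":-0.8,"hand":-1},
    {"wx":11,"wy":0,"wz":0,"tx":0,"ty":-3,"tz":-1.4,"hand":-1},
    {"wx":16,"wy":0,"wz":0,"tx":0,"ty":-4.4,"tz":-2.1,"hand":-1},
    {"wx":21,"wy":0,"wz":0,"tx":0,"ty":-5.8,"tz":-2.7,"hand":-1},
    {"wx":26,"wy":0,"wz":0,"tx":0,"ty":-7.2,"tz":-3.4,"hand":-1},
    {"wx":31,"wy":0,"wz":0,"tx":0,"ty":-8.6,"tz":-4,"hand":-1},
    {"wx":36,"wy":0,"wz":0,"tx":0,"ty":-10,"tz":-4.7,"hand":-1},
    {"wx":41,"wy":0,"wz":0,"tx":0,"ty":-11.4,"tz":-5.4,"hand":-1},
    {"wx":46,"wy":0,"wz":0,"tx":0,"ty":-12.8,"tz":-6,"hand":-1},
    {"wx":51,"wy":0,"wz":0,"tx":0,"ty":-14,"tz":-6.6,"hand":-1},
    {"wx":55,"wy":0,"wz":0,"tx":0,"ty":-15.3,"tz":-7.2,"hand":-1},
    {"wx":58,"wy":0,"wz":0,"tx":0,"ty":-16.2,"tz":-7.6,"hand":-1},
    {"wx":60,"wy":0,"wz":0,"tx":0,"ty":-16.6,"tz":-7.8,"hand":-1},
    {"wx":61,"wy":0,"wz":0,"tx":0,"ty":-16.7,"tz":-7.9,"hand":-1},
    {"wx":61,"wy":0,"wz":0,"tx":0,"ty":-16.7,"tz":-7.9,"hand":-1},
    {"wx":61,"wy":0,"wz":0,"tx":0,"ty":-16.7,"tz":-7.9,"hand":-1}
  ]
}}

```text
clock: 23.25
tcp_pos: [0.6366, -0.0186, 0.1579]
tool_rot: [0.616, -0.347, 0.616, 0.348]
ft_force: [-0.4, -0.3, -1.8]
width: 0.0351
```

```bash
python3 - <<'E'
from meas import *
move(.6365,-.0182,.0392,58.8)
E
```

```text
t cm [11.87  0.03  0.03] w deg [ 0.06 -0.02 -0.03] q6 -1.1 tcp [ 0.6366 -0.0186  0.1579] F [-0.4 -0.3 -1.8] clk 23.2
```

>>> {"name": "arm_command", "arguments": {
  "moves": [
    {"wx":0,"wy":0,"wz":0,"tx":2,"ty":0,"tz":0,"hand":-1},
    {"wx":0,"wy":0,"wz":0,"tx":5,"ty":0,"tz":0,"hand":-1},
    {"wx":0,"wy":0,"wz":0,"tx":8,"ty":0,"tz":0,"hand":-1},
    {"wx":0,"wy":0,"wz":0,"tx":10,"ty":0,"tz":0,"hand":-1},
    {"wx":0,"wy":0,"wz":0,"tx":11,"ty":0,"tz":0,"hand":-1},
    {"wx":0,"wy":0,"wz":0,"tx":11.5,"ty":0,"tz":0,"hand":-1},
    {"wx":0,"wy":0,"wz":0,"tx":11.8,"ty":0,"tz":0,"hand":-1},
    {"wx":0,"wy":0,"wz":0,"tx":11.9,"ty":0,"tz":0,"hand":-1},
    {"wx":0,"wy":0,"wz":0,"tx":11.9,"ty":0,"tz":0,"hand":-1},
    {"wx":0,"wy":0,"wz":0,"tx":11.9,"ty":0,"tz":0,"hand":-1}
  ]
}}

```text
clock: 24.25
tcp_pos: [0.6373, -0.0186, 0.04]
tool_rot: [0.616, -0.347, 0.616, 0.347]
ft_force: [-0.2, -0.3, -1.8]
width: 0.0354
```

>>> {"name": "arm_command", "arguments": {
  "moves": [
    {"wx":0,"wy":0,"wz":0,"tx":0,"ty":0,"tz":0,"hand":1},
    {"wx":0,"wy":0,"wz":0,"tx":0,"ty":0,"tz":0,"hand":1},
    {"wx":0,"wy":0,"wz":0,"tx":0,"ty":0,"tz":0,"hand":1},
    {"wx":0,"wy":0,"wz":0,"tx":0,"ty":0,"tz":0,"hand":1},
    {"wx":0,"wy":0,"wz":0,"tx":0,"ty":0,"tz":0,"hand":1},
    {"wx":0,"wy":0,"wz":0,"tx":0,"ty":0,"tz":0,"hand":1},
    {"wx":0,"wy":0,"wz":0,"tx":-2,"ty":0,"tz":0,"hand":1},
    {"wx":0,"wy":0,"wz":0,"tx":-6,"ty":0,"tz":0,"hand":1},
    {"wx":0,"wy":0,"wz":0,"tx":-10,"ty":0,"tz":0,"hand":1},
    {"wx":0,"wy":0,"wz":0,"tx":-14,"ty":0,"tz":0,"hand":1},
    {"wx":0,"wy":0,"wz":0,"tx":-14,"ty":0,"tz":0,"hand":1}
  ]
}}

```text
clock: 25.35
tcp_pos: [0.6388, -0.0187, 0.1859]
tool_rot: [0.618, -0.349, 0.614, 0.346]
ft_force: [-0.1, 0.0, 0.9]
width: 0.0853
```

```bash
python3 - <<'E'
from meas import *
C=cam('wrist');w=vision.grab_frame('wrist');cv2.imwrite('pics/r3.png',w[:,:,::-1])
red,g,b=masks(w); n,_,s,c=cv2.connectedComponentsWithStats(red)
for i in range(1,n):
    if s[i,4]>60: print(s[i,4],c[i],ray(C,c[i],.075))
C=cam('top');f=vision.grab_frame('top')
red,g,b=masks(f); c=comp(red,(234,190));m=cv2.moments(c);print('jar',m['m00'],ray(C,(m['m10']/m['m00'],m['m01']/m['m00']),.066))
move(.4985,.2185,.18,90)
E
```

```text
1284 [501.8006 147.2648] [[0.6761 0.1231]]
324 [320.8735 155.9537] [[ 0.6085 -0.0016]]
324 [320.9043 183.0895] [[ 0.6272 -0.013 ]]
672 [320.9137 221.619 ] [[ 0.6554 -0.0301]]
jar 357.5 [[0.5009 0.2214]]
t cm [-0.01 24.15 13.1 ] w deg [-31.19   0.02   0.1 ] q6 -1.1 tcp [ 0.6373 -0.0186  0.1801] F [-0.1  0.3 -1.5] clk 25.4
```

The rack is centred at (.6366, -.0187). Last is the jar, from the mat to the round tray at (.454, -.0352).

>>> {"name": "arm_command", "arguments": {
  "moves": [
    {"wx":-5,"wy":0,"wz":0,"tx":0,"ty":3,"tz":2,"hand":1},
    {"wx":-31.2,"wy":0,"wz":0,"tx":0,"ty":24.2,"tz":13.1,"hand":1},
    {"wx":-31.2,"wy":0,"wz":0,"tx":0,"ty":24.2,"tz":13.1,"hand":1},
    {"wx":-31.2,"wy":0,"wz":0,"tx":0,"ty":24.2,"tz":13.1,"hand":1},
    {"wx":-31.2,"wy":0,"wz":0,"tx":0,"ty":24.2,"tz":13.1,"hand":1},
    {"wx":-31.2,"wy":0,"wz":0,"tx":0,"ty":24.2,"tz":13.1,"hand":1},
    {"wx":-31.2,"wy":0,"wz":0,"tx":0,"ty":24.2,"tz":13.1,"hand":1},
    {"wx":-31.2,"wy":0,"wz":0,"tx":0,"ty":24.2,"tz":13.1,"hand":1},
    {"wx":-31.2,"wy":0,"wz":0,"tx":0,"ty":24.2,"tz":13.1,"hand":1},
    {"wx":-31.2,"wy":0,"wz":0,"tx":0,"ty":24.2,"tz":13.1,"hand":1},
    {"wx":-31.2,"wy":0,"wz":0,"tx":0,"ty":24.2,"tz":13.1,"hand":1}
  ]
}}

```text
clock: 26.55
tcp_pos: [0.4982, 0.218, 0.179]
tool_rot: [0.5, -0.5, 0.5, 0.5]
ft_force: [-0.2, 0.8, -0.0]
width: 0.0851
```

```bash
python3 - <<'E'
from meas import *
move(.4985,.2185,.058,90)
C=cam('wrist');w=vision.grab_frame('wrist')
red,g,b=masks(w); c=comp(red,(320,200));m=cv2.moments(c);print('jar',m['m00'],ray(C,(m['m10']/m['m00'],m['m01']/m['m00']),.066))
E
```

```text
t cm [12.1  -0.04  0.05] w deg [-0.07 -0.02 -0.03] q6 -1.2 tcp [0.4982 0.218  0.179 ] F [-0.2  0.8 -0. ] clk 26.6
jar 3705.0 [[0.4988 0.2189]]
```

>>> {"name": "arm_command", "arguments": {
  "force": 35,
  "moves": [
    {"wx":0,"wy":0,"wz":0,"tx":2,"ty":0,"tz":0,"hand":1},
    {"wx":0,"wy":0,"wz":0,"tx":5,"ty":0,"tz":0,"hand":1},
    {"wx":0,"wy":0,"wz":0,"tx":8,"ty":0,"tz":0,"hand":1},
    {"wx":0,"wy":0,"wz":0,"tx":10,"ty":0,"tz":0,"hand":1},
    {"wx":0,"wy":0,"wz":0,"tx":12,"ty":0,"tz":0,"hand":1},
    {"wx":0,"wy":0,"wz":0,"tx":12.1,"ty":0,"tz":0,"hand":1},
    {"wx":0,"wy":0,"wz":0,"tx":12.1,"ty":0,"tz":0,"hand":1},
    {"wx":0,"wy":0,"wz":0,"tx":12.1,"ty":0,"tz":0,"hand":-1},
    {"wx":0,"wy":0,"wz":0,"tx":12.1,"ty":0,"tz":0,"hand":-1},
    {"wx":0,"wy":0,"wz":0,"tx":12.1,"ty":0,"tz":0,"hand":-1},
    {"wx":0,"wy":0,"wz":0,"tx":12.1,"ty":0,"tz":0,"hand":-1},
    {"wx":0,"wy":0,"wz":0,"tx":12.1,"ty":0,"tz":0,"hand":-1},
    {"wx":0,"wy":0,"wz":0,"tx":12.1,"ty":0,"tz":0,"hand":-1},
    {"wx":0,"wy":0,"wz":0,"tx":12.1,"ty":0,"tz":0,"hand":-1},
    {"wx":0,"wy":0,"wz":0,"tx":12.1,"ty":0,"tz":0,"hand":-1}
  ]
}}

```text
clock: 28.1
tcp_pos: [0.4984, 0.219, 0.0596]
tool_rot: [0.501, -0.5, 0.499, 0.5]
ft_force: [-0.9, -0.3, 6.4]
width: 0.0549
```

>>> {"name": "arm_command", "arguments": {
  "moves": [
    {"wx":0,"wy":0,"wz":0,"tx":-0.5,"ty":0,"tz":0,"hand":-1},
    {"wx":0,"wy":0,"wz":0,"tx":-1,"ty":0,"tz":0,"hand":-1},
    {"wx":0,"wy":0,"wz":0,"tx":-3,"ty":0,"tz":0,"hand":-1},
    {"wx":0,"wy":0,"wz":0,"tx":-6,"ty":0,"tz":0,"hand":-1},
    {"wx":0,"wy":0,"wz":0,"tx":-8,"ty":0,"tz":-1,"hand":-1},
    {"wx":0,"wy":0,"wz":0,"tx":-9,"ty":0.5,"tz":-3,"hand":-1},
    {"wx":0,"wy":0,"wz":0,"tx":-9,"ty":1,"tz":-6,"hand":-1},
    {"wx":0,"wy":0,"wz":0,"tx":-9,"ty":1.8,"tz":-10,"hand":-1},
    {"wx":0,"wy":0,"wz":0,"tx":-9,"ty":2.5,"tz":-14,"hand":-1},
    {"wx":0,"wy":0,"wz":0,"tx":-9,"ty":3.2,"tz":-18,"hand":-1},
    {"wx":0,"wy":0,"wz":0,"tx":-9,"ty":3.9,"tz":-21,"hand":-1},
    {"wx":0,"wy":0,"wz":0,"tx":-9,"ty":4.4,"tz":-23.5,"hand":-1},
    {"wx":0,"wy":0,"wz":0,"tx":-9,"ty":4.4,"tz":-25,"hand":-1},
    {"wx":0,"wy":0,"wz":0,"tx":-9,"ty":4.4,"tz":-25.3,"hand":-1},
    {"wx":0,"wy":0,"wz":0,"tx":-9,"ty":4.4,"tz":-25.3,"hand":-1},
    {"wx":0,"wy":0,"wz":0,"tx":-9,"ty":4.4,"tz":-25.3,"hand":-1}
  ]
}}

```text
clock: 29.7
tcp_pos: [0.4539, -0.0336, 0.1484]
tool_rot: [0.5, -0.5, 0.5, 0.5]
ft_force: [-0.2, 0.2, -0.9]
width: 0.0551
```

```bash
python3 - <<'E'
from meas import *
move(.454,-.0352,.059,90)
E
```

```text
t cm [ 8.94 -0.01 -0.16] w deg [0.04 0.01 0.  ] q6 -1.7 tcp [ 0.4539 -0.0336  0.1484] F [-0.2  0.2 -0.9] clk 29.7
```

>>> {"name": "arm_command", "arguments": {
  "moves": [
    {"wx":0,"wy":0,"wz":0,"tx":2,"ty":0,"tz":-0.1,"hand":-1},
    {"wx":0,"wy":0,"wz":0,"tx":5,"ty":0,"tz":-0.1,"hand":-1},
    {"wx":0,"wy":0,"wz":0,"tx":7,"ty":0,"tz":-0.1,"hand":-1},
    {"wx":0,"wy":0,"wz":0,"tx":8,"ty":0,"tz":-0.1,"hand":-1},
    {"wx":0,"wy":0,"wz":0,"tx":8.5,"ty":0,"tz":-0.1,"hand":-1},
    {"wx":0,"wy":0,"wz":0,"tx":8.8,"ty":0,"tz":-0.1,"hand":-1},
    {"wx":0,"wy":0,"wz":0,"tx":8.9,"ty":0,"tz":-0.1,"hand":-1},
    {"wx":0,"wy":0,"wz":0,"tx":8.9,"ty":0,"tz":-0.1,"hand":-1},
    {"wx":0,"wy":0,"wz":0,"tx":8.9,"ty":0,"tz":-0.1,"hand":-1}
  ]
}}

```text
clock: 30.6
tcp_pos: [0.4541, -0.0352, 0.0599]
tool_rot: [-0.5, 0.5, -0.5, -0.5]
ft_force: [0.3, -0.0, -0.9]
width: 0.0549
```

>>> {"name": "arm_command", "arguments": {
  "moves": [
    {"wx":0,"wy":0,"wz":0,"tx":0,"ty":0,"tz":0,"hand":1},
    {"wx":0,"wy":0,"wz":0,"tx":0,"ty":0,"tz":0,"hand":1},
    {"wx":0,"wy":0,"wz":0,"tx":0,"ty":0,"tz":0,"hand":1},
    {"wx":0,"wy":0,"wz":0,"tx":0,"ty":0,"tz":0,"hand":1},
    {"wx":0,"wy":0,"wz":0,"tx":0,"ty":0,"tz":0,"hand":1},
    {"wx":0,"wy":0,"wz":0,"tx":0,"ty":0,"tz":0,"hand":1},
    {"wx":0,"wy":0,"wz":0,"tx":-2,"ty":0,"tz":0,"hand":1},
    {"wx":0,"wy":0,"wz":0,"tx":-6,"ty":0,"tz":0,"hand":1},
    {"wx":0,"wy":0,"wz":0,"tx":-10,"ty":0,"tz":0,"hand":1},
    {"wx":0,"wy":0,"wz":0,"tx":-15,"ty":-5,"tz":4,"hand":1},
    {"wx":0,"wy":0,"wz":0,"tx":-20,"ty":-10,"tz":8,"hand":1},
    {"wx":0,"wy":0,"wz":0,"tx":-24,"ty":-10.5,"tz":16,"hand":1},
    {"wx":0,"wy":0,"wz":0,"tx":-24,"ty":-10.5,"tz":20,"hand":1},
    {"wx":0,"wy":0,"wz":0,"tx":-24,"ty":-10.5,"tz":24,"hand":1},
    {"wx":0,"wy":0,"wz":0,"tx":-24,"ty":-10.5,"tz":24,"hand":1},
    {"wx":0,"wy":0,"wz":0,"tx":-24,"ty":-10.5,"tz":24,"hand":1},
    {"wx":0,"wy":0,"wz":0,"tx":-24,"ty":-10.5,"tz":24,"hand":1}
  ]
}}

```text
clock: 32.3
tcp_pos: [0.5589, 0.2065, 0.2993]
tool_rot: [0.499, -0.501, 0.499, 0.501]
ft_force: [0.0, 0.1, -0.3]
width: 0.0853
```

```bash
python3 - <<'E'
from meas import *
t=vision.grab_frame('top'); s=vision.grab_frame('side'); C=cam('top')
red,g,b=masks(t); n,_,st,c=cv2.connectedComponentsWithStats(red)
for i in range(1,n):
    if st[i,4]>8 and 290<c[i][0]<460: print(st[i,4],c[i],'z.066',ray(C,c[i],.066),'z.076',ray(C,c[i],.076))
o=get_obs(); print(o['tcp_pos'],o['width'],o['ft_force'],o['clock'])
cv2.imwrite('pics/e.png',np.hstack([cv2.resize(t[80:260,280:470],(400,379)),cv2.resize(s[140:320,280:470],(400,379))])[:,:,::-1])
E
```

```text
20 [340.45 124.75] z.066 [[ 0.6706 -0.0359]] z.076 [[ 0.6669 -0.0354]]
20 [336.5  131.75] z.066 [[ 0.6511 -0.0249]] z.076 [[ 0.6477 -0.0245]]
19 [332.2105 138.8421] z.066 [[ 0.6315 -0.013 ]] z.076 [[ 0.6283 -0.0128]]
20 [327.85 145.55] z.066 [[ 0.6131 -0.0011]] z.076 [[ 0.61   -0.0009]]
71 [419.4507 195.1268] z.066 [[ 0.4758 -0.2372]] z.076 [[ 0.4742 -0.2346]]
320 [341.8969 203.8625] z.066 [[ 0.4556 -0.0352]] z.076 [[ 0.4541 -0.0347]]
[0.5587 0.2043 0.2987] 0.0854835333285374 [ 0.378  -0.4102 -0.7408] 32.4
```

View pics/e.png

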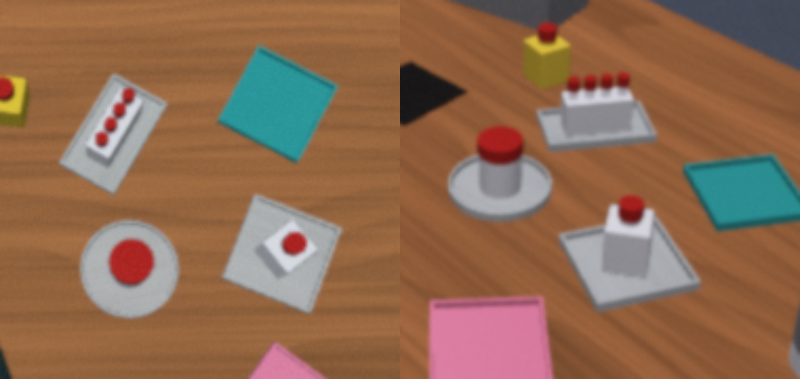

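All three containers stand upright and central in their own trays, and the arm is clear. I'm handing in.

```bash
python3 -c "
from plant import env
print(env.close_job())"
```

```text
the job is handed in; nothing more can be done
None
```

I parked the jar on the mat, put the bottle in the square tray, turned the rack 61° into the oblong tray, and put the jar in the round tray. I handed the job in at about 32 s on the robot's clock; the hand-in reports no verdict.

**Placement:** the last top-camera check put each container within about 3 mm of its tray centre, against the 15 mm limit. The rack's length was within about 1° of the tray's. The final top and side pictures show all three upright, and the gripper was open and well clear.

**Disagreements and gaps:**
- The wrist and top cameras differed by 2–3 mm throughout, about what the calibration allows.
- An upward force of about 6 N showed at the wrist while the fingers closed on the bottle, on the rack and on the jar at the mat. Nothing slipped.
- I did not re-measure the spray bottle or the wipes at the end. The arm never worked near them.

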